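Release and hold open the parts-pen gate

TASK

Open the gate of the steel parts pen so that the flanges inside can be lifted out. First squeeze the tab of the cross bolt towards its fixed post as far as it goes, then do the same with the long bolt, which the cross bolt locks; both stay drawn. Then swing the gate by its handle past the ball detent until it stands about square to the pen's front, and finish while still holding it wide open, for its spring closes it; leave the hammer, screwdriver and tray alone.

Things in the scene. Friction and masses are not known exactly. Their poses are not given: they have to be found in the camera images.
- pen: Fixed open-topped grey steel pen, walls 115 mm high. Origin on the bench under the front; x points into the pen, y left along the front, z up (mm). Shut gate in plane x=0; pen x 0 to 200, y -55 to 180. Right of the gate a pillar, x -148 to 28, y -191 to -50, with a flat deck at z=120 carrying both bolts and two bolt guides, top z=144, at (-13,-68) and (-48,-167).
- cross_bolt (a joint): Travel of the cross bolt (m): 0 = locked, 0.018 = fully drawn (its stop). It slides along the pen's -x (towards the robot), in a line at y=-167 mm. Stiff (about 5 N), stays where it is left. Its front end lies across the tail of the long bolt and blocks it until drawn about 14 mm.
- cross_tab (a point): Point in the upright tab of the cross bolt, moves with it; z=165 mm. Tab 10 mm thick along x, 18 mm wide along y, from the bar's top (z=137) up to z=180 mm. As locked it is at pen (-85,-167).
- cross_post: Fixed upright post, 10 mm along x, 18 along y, z=120 to 180; origin at the middle of its foot, pen (-125,-167,120). Tab and post measure 50 mm over outer faces locked, 32 drawn; take both between the fingers from above and close. Only the tab moves: the middle of the squeezed pair is 11 mm from the post's axis towards the tab. The bar beneath has its top at z=137.
- long_bolt (a joint): Travel of the long bolt (m): 0 = locked, 0.018 = fully drawn (its stop). It slides along the pen's -y (away from the gate), in a line at x=-13 mm. Stiff (about 5 N), stays where it is left. Its nose lies 10 mm across the front of the gate's end stile and keeps it shut.
- long_tab (a point): Point in the upright tab of the long bolt, moves with it; z=165 mm. Tab 10 mm thick along y, 24 mm wide along x, from the bar's top (z=136) up to z=180 mm. As locked it is at pen (-13,-110).
- long_post: Fixed upright post that the long tab is squeezed against, 10 mm along y, 24 mm along x, z=120 to 180 mm; origin is the middle of its foot on the deck, pen (-13,-150,120). Outer faces of the pair, as for the cross bolt: 50 mm locked, 32 mm drawn, squeezed middle 11 mm from the post's axis towards the tab.
- gate (a joint): Angle of the gate (rad): 0 shut, grows as its free end swings out to the pen's -x, 1.57 square to the front, stop 1.75. A spring always pulls it shut (about 1 N at the handle when shut, 4 N at 1.5 rad). A spring ball in the sill resists around 0.6 to 0.72 rad (about 8 N at the handle in all); let go beyond it, the gate falls back to the ball, at 0.78 rad.
- gate_handle (a point): Point on the axis of the gate's handle, a round upright post of 18 mm diameter on the gate's top edge, from z=112 to z=168 mm; the point is at z=150 mm and moves with the gate, on a circle of 140 mm radius about the hinge. With the gate shut it is at pen (0,20).
- hinge (a point): Point on the gate's vertical hinge axis, pen (0,160), at z=150 mm; fixed. The gate is a panel 10 mm thick reaching 200 mm from here, top at z=112 mm, its end stile 145 mm high.
- hammer: Loose hammer on the bench, 260 mm long, bystander.
- tray: Loose yellow two-part tray, 160 x 110 x 50 mm, bystander.
- driver: Loose screwdriver on the bench, about 200 mm long, bystander.

How it is judged (in metres and radians):
On the way, in this order (a step that is already met when the one before it is completed fails the run):
1. the cross bolt is drawn, squeezed between the fingers against its post (value of joint cross_bolt above 0.015 m and contact force between the fingers and cross_post above 1 N), for 0.1 s.
2. then the long bolt is drawn, squeezed against its post (value of joint long_bolt above 0.014 m and value of joint cross_bolt above 0.013 m and contact force between the fingers and long_post above 1 N), for 0.1 s.
3. then the gate is swung past its detent by the fingers (value of joint gate above 1 rad and contact force between the fingers and gate above 0.5 N), for 0.1 s.
At the end, for the whole second after the job is handed in: The gate stands still beyond 1.35 rad (77 degrees), held there by the fingers (more than 1 N of contact), and both bolts are still drawn by more than 13 mm (value of joint gate above 1.35 rad and velocity of joint gate between -0.1 and 0.1 rad/s and contact force between the fingers and gate above 1 N and value of joint each of cross_bolt, long_bolt above 0.013 m); the arm keeps its last pose, push and grip.
It fails at once if the hammer is pushed more than 30 mm (distance of hammer from where it was at the start of the episode above 0.03 m).
It fails at once if the tray is pushed more than 30 mm (distance of tray from where it was at the start of the episode above 0.03 m).
It fails at once if the driver is pushed more than 30 mm (distance of driver from where it was at the start of the episode above 0.03 m).
It also fails if it takes over 58 s, if anything falls off the work surface, if the arm or the gripper's body presses on something with over 40 N, if the wrist force passes 120 N, or if a joint passes its speed limit or range.

ROBOT

A 7-joint arm with a two-finger parallel gripper is mounted at the origin on the work surface. World frame = base frame: x ahead of the robot, y to its left, z up, the work surface at z = 0. Lengths are in m, angles in degrees, forces in N, time in s.
With the tool pointing down it reaches from about 0.425 to 0.825 m from the base axis. Payload 3.6 kg.
Tool frame: the origin (TCP) lies midway between the tips of the shut fingers; the grasp point (between the pads) lies 19 mm behind it; z points along the fingers, y is the line along which they close (so a half turn about z gives the same grasp; the last joint's range is limited). The gripper opens to 93 mm and grips with 3 to 60 N. Pads are 15 mm wide; open, the fingers measure 128 mm over their backs; the gripper's body (75 mm by 188 mm) begins 65 mm behind the grasp point.
Start: joints at [-71.935, 35.231, -0.722, 81.555, 0.464, 63.22, -2.315], TCP at [0.218, 0.612, 0.191] pointing down, gripper open.
Joint ranges: [-178.69, 178.69], [-17.37, 117.87], [-77.05, 75.6], [15.02, 138.74], [-78.02, 258.01], [0.78, 113.62], [-162.83, 162.83]. Speed limits (degrees/s): [159.86, 159.86, 180, 180, 180, 180, 180].

INTERFACE

Orientations are given as [roll, pitch, yaw] about the fixed x, y, z axes, in that order (R = Rz(yaw) Ry(pitch) Rx(roll)).
In Python, from plant import manip gives the robot as it stands. Calls block until the motion is done:
- manip.move_to(position, orientation): joint-space move of the TCP to a pose.
- manip.line_to(position, orientation=None, rate=0.15): straight line of the TCP; orientation=None keeps the orientation; rate is the mean speed in m/s.
- manip.move_joints(angles): joint-space move.
- manip.gripper_to(opening, squeeze=None): finger opening in m; squeeze is the grip in N (None keeps the last); returns when the fingers have stopped.
- manip.hold(seconds).
- manip.inverse_kinematics(position, orientation): joint angles nearest the present ones, or None.
- manip.sense(): the state.
- manip.grab_frame(name): name is "scene" or "top" or "wrist"; returns the picture (400x640x3 uint8, blue, green, red); there is no depth.
- manip.camera_params(name): a dict with "camera_matrix" (3x3 intrinsics, pixels), "distortion" ([k1, k2, p1, p2, k3] as OpenCV has them; the pictures are not rectified), "R" (3x3) and "t" (3): a world point X has camera coordinates R X + t. Camera axes: x right, y down, z forward; pixel columns grow to the right and rows downward; lengths in m; the calibration is good to about 2 mm. A picture is of the moment at which its call begins: read the wrist's pose just before it. camera_params takes no time and is no camera call; for the wrist camera it gives the pose at the moment of the call.
A pose or a line that the arm cannot do raises manip.IKError and nothing moves.
- manip.sign_off(): hands the job in; it is judged then, once.
Trained networks look in the newest picture that a camera, given by its name, has taken for a name from the list of things; names that differ only in an ending like _2 or _b are one class to them, and where a whole thing is asked for, a point or a joint stands for the part that bears it (a point fixed in the world has none). Each returns a list of dicts, best first, with "confidence" (0 to 1); they miss things now and then, are a little off and sometimes report something else, mostly with a low value. They report only what shows in the picture. A call takes as long as a camera call.
- manip.spot_in(camera, thing): "centre" ([x, y, z] in m, in world coordinates, good to about 4 mm: the middle of the surface that is visible of it).
- manip.spot_point(camera, thing): "centre" ([x, y, z] in m, in world coordinates, good to about 4 mm: a listed point, or the origin of a listed thing).
The state is a dict: "clock": time; "joints": joint angles; "qd": joint speeds; "joint_torque": joint torques, N m; "position": TCP position; "ee_rot": TCP orientation; "wrist_force": force on the tool from outside, world axes, zero at the start; "torque": the same for the moment, N m; "gripper_width": finger opening in m; "gripper_force": force on a finger pad.
Only numpy, scipy, OpenCV 4.12 (cv2) and the standard library are available. Lean on these libraries where they do the work, as an engineer would, in place of code of your own. Each camera call takes 0.05 s, during which the arm holds its last target. There are 200 camera calls.

## Working session

There is one attempt and no reset: what is moved stays moved. The work goes in short steps, each a Python script; the robot and the scene stay as the last script left them, time stands still between calls to the robot, and variables do not carry over. Pictures are saved under pics/ and viewed, at most 10 in all, crops included, and the job is handed in when it is done.

```bash
mkdir -p pics && ls && python3 - <<'E'
from plant import manip
import cv2, numpy as np
for c in ["scene","top"]:
    cv2.imwrite(f"pics/{c}0.png",manip.grab_frame(c))
    for t in ["pen","cross_tab","cross_post","long_tab","long_post","gate_handle","hinge","hammer","tray","driver"]:
        r=manip.spot_point(c,t)
        print(c,t,[(np.round(d["centre"],4).tolist(),round(d["confidence"],2)) for d in r[:2]])
s=manip.sense();print(s["clock"],s["position"],s["ee_rot"])
E
```

```text
pics
scene pen [([0.6062, -0.0763, -0.0014], 0.74)]
scene cross_tab [([0.5062, -0.2362, 0.1658], 0.4)]
scene cross_post [([0.4707, -0.231, 0.1212], 0.46)]
scene long_tab [([0.5832, -0.184, 0.1616], 0.81)]
scene long_post [([0.5862, -0.2201, 0.1173], 0.63)]
scene gate_handle [([0.6092, -0.0548, 0.149], 0.86)]
scene hinge [([0.6184, 0.0819, 0.1513], 0.71)]
scene hammer [([0.5321, -0.4924, 0.0013], 0.92)]
scene tray [([0.5589, 0.4217, -0.0004], 0.77)]
scene driver []
top pen [([0.6068, -0.0772, -0.0001], 0.72)]
top cross_tab [([0.5043, -0.2299, 0.164], 0.58)]
top cross_post [([0.328, -0.3651, -0.0011], 0.68), ([0.4718, -0.2268, 0.1232], 0.57)]
top long_tab [([0.584, -0.1808, 0.1644], 0.61)]
top long_post [([0.5827, -0.221, 0.1202], 0.46)]
top gate_handle [([0.606, -0.0539, 0.1468], 0.73)]
top hinge [([0.6275, 0.0879, 0.1489], 0.64)]
top hammer [([0.5333, -0.4939, -0.0005], 0.56)]
top tray [([0.5587, 0.4217, 0.0011], 0.56)]
top driver [([0.3304, -0.3661, 0.0012], 0.74), ([0.5615, 0.4187, 0.0006], 0.54)]
1.1 [0.21780645 0.61238349 0.19145019] [-1.79997957e+02 -4.39411099e-03  1.60418844e+02]
```

```bash
cat > h.py <<'E'
import numpy as np
from plant import manip
P={"pen":(0,0,0),"cross_tab":(-85,-167,165),"cross_post":(-125,-167,120),"long_tab":(-13,-110,165),"long_post":(-13,-150,120),"gate_handle":(0,20,150),"hinge":(0,160,150)}
def fit(A,B,w=None):
    A=np.array(A)[:,:2];B=np.array(B)[:,:2];a=A.mean(0);b=B.mean(0)
    H=(A-a).T@(B-b);th=np.arctan2(H[0,1]-H[1,0],H[0,0]+H[1,1])
    R=np.array([[np.cos(th),-np.sin(th)],[np.sin(th),np.cos(th)]]);t=b-R@a
    return th,t,(B-(A@R.T+t))
E
python3 - <<'E'
from h import *
import cv2
S={"scene":dict(pen=(.6062,-.0763),cross_tab=(.5062,-.2362),cross_post=(.4707,-.231),long_tab=(.5832,-.184),long_post=(.5862,-.2201),gate_handle=(.6092,-.0548),hinge=(.6184,.0819)),
"top":dict(pen=(.6068,-.0772),cross_tab=(.5043,-.2299),cross_post=(.4718,-.2268),long_tab=(.584,-.1808),long_post=(.5827,-.221),gate_handle=(.606,-.0539),hinge=(.6275,.0879))}
A=[];B=[]
for c in S:
    for k,v in S[c].items(): A.append(np.array(P[k])/1000);B.append(v)
th,t,r=fit(A,B);print(np.degrees(th),t);print((r*1000).round(1))
R3=cv2.Rodrigues(np.array([0,0,th]))[0];T=np.array([*t,0])
for c in S:
    im=cv2.imread(f"pics/{c}0.png");q=manip.camera_params(c)
    X=np.array([R3@(np.array(p)/1000)+T for p in list(P.values())+[(-148,-191,120),(28,-191,120),(-148,-50,120),(0,-40,145),(-125,-167,180),(-85,-167,180),(-13,-110,180),(-13,-150,180),(0,20,168)]])
    uv=cv2.projectPoints(X,cv2.Rodrigues(np.array(q["R"]))[0],np.array(q["t"],float),np.array(q["camera_matrix"]),np.array(q["distortion"]))[0][:,0]
    for u in uv: cv2.circle(im,tuple(int(x) for x in u),2,(0,0,255),-1)
    print(c,uv[:7].round().tolist()); cv2.imwrite(f"pics/{c}1.png",im)
E
```

```text
-5.0762549771768555 [ 0.6076151  -0.07422935]
[[-1.4 -2.1]
 [-2.  -3.1]
 [ 2.4 -1.5]
 [-1.7 -1.4]
 [ 4.8  2.4]
 [-0.2 -0.5]
 [-3.4 -3.2]
 [-0.8 -3. ]
 [-3.9  3.2]
 [ 3.5  2.7]
 [-0.9  1.8]
 [ 1.3  1.5]
 [-3.4  0.4]
 [ 5.7  2.8]]
scene [[305.0, 253.0], [241.0, 205.0], [242.0, 206.0], [264.0, 219.0], [251.0, 232.0], [310.0, 219.0], [357.0, 211.0]]
top [[333.0, 174.0], [392.0, 195.0], [389.0, 211.0], [373.0, 169.0], [385.0, 173.0], [327.0, 163.0], [279.0, 160.0]]
```

View pics/scene1.png

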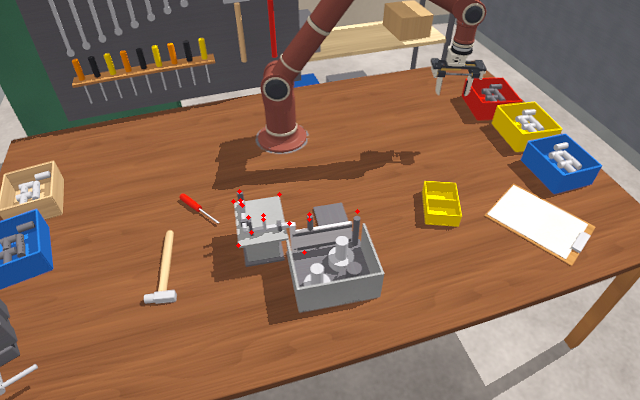

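View pics/top1.png

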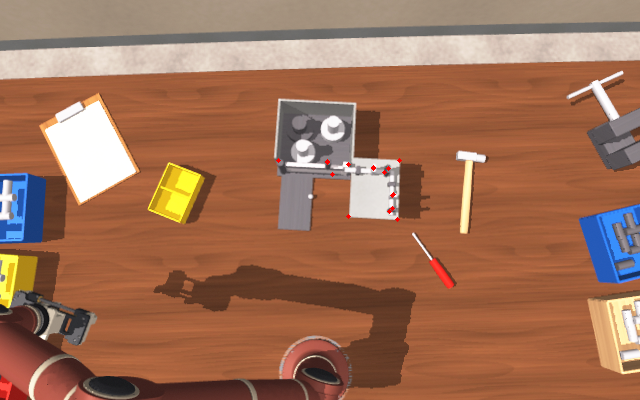

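The fitted points land on the posts, tabs, handle and hinge: handle near (327,163) and cross post near (389,211) in "top", pen yaw about -5°. The screwdriver (430,260) and hammer (470,190) are clear of the path. Next is a wrist view from above the deck.

```bash
cat >> h.py <<'E'
TH=np.radians(-5.08);T0=np.array([.6076,-.0742])
try:
    TH,tx,ty=np.load("pose.npy");T0=np.array([tx,ty])
except Exception: pass
def w(x,y,z):
    c,s=np.cos(TH),np.sin(TH)
    return np.array([T0[0]+(c*x-s*y)/1000,T0[1]+(s*x+c*y)/1000,z/1000])
def yaw(d):  # tool down, tool y along pen direction d (deg)
    y=np.degrees(TH)+90+d
    return [180,0,y]
def st(m=""):
    s=manip.sense();print(m,round(s["clock"],2),"p",np.round(s["position"],4),"w",round(s["gripper_width"],4),"gf",np.round(s["gripper_force"],1),"F",np.round(s["wrist_force"],1))
E
python3 - <<'E'
from h import *
import cv2
for off in (0,-180):
  o=[180,0,np.degrees(TH)+90+off]
  for p in [(-114,-167,152),(-13,-139,152),(0,20,135),(-140,160,135)]:
    j=manip.inverse_kinematics(w(*p),o);print(off,p,None if j is None else np.round(j,0))
p=manip.sense()["position"];p[2]=.36
manip.line_to(p,rate=.3)
for off in (0,180):
  try: manip.move_to(w(-85,-120,360),[180,0,np.degrees(TH)+90+off]);print("ok",off);break
  except manip.IKError as e: print(e)
A=[];B=[];
for k in range(2):
  im=manip.grab_frame("wrist")
  for n in P:
    r=[d for d in manip.spot_point("wrist",n)]
    # accept only near prediction
    for d in r[:2]:
        e=np.array(d["centre"])-w(*P[n]); 
        if np.linalg.norm(e)<.015: A.append(np.array(P[n])/1000);B.append(d["centre"]);print(n,np.round(e*1000,1),round(d["confidence"],2));break
  if k==0: cv2.imwrite("pics/w0.png",im); manip.line_to(w(-60,-60,360),rate=.2)
th,t,r=fit(A,B);print(np.degrees(th),t);print((r*1000).round(1).tolist())
st(); print(manip.sense()["joints"])
E
```

```text
0 (-114, -167, 152) [ -8.  36.  51. 105. -33.  56.  52.]
0 (-13, -139, 152) [ -4.  39.  38.  91. -27.  60.  37.]
0 (0, 20, 135) [-11.  37.  24.  93. -18.  54.  14.]
0 (-140, 160, 135) [-29.  27.  22. 112. -14.  44.  -4.]
-180 (-114, -167, 152) [ -14.   42.   65.  105.  -43.   62. -118.]
-180 (-13, -139, 152) [ -15.   49.   65.   91.  -47.   71. -126.]
-180 (0, 20, 135) [ -30.   50.   65.   93.  -48.   69. -139.]
-180 (-140, 160, 135) [  2.  27. -23. 111.  15.  45. 146.]
ok 0
pen [ 5.5  2.8 -2.2] 0.74
cross_tab [-2.6  1.4 -4.8] 0.56
cross_post [ 0.3 -1.8  1.9] 0.48
long_tab [ 0.3 -1.9 -1.1] 0.83
long_post [-3.9  2.1  0.5] 0.61
gate_handle [-1.2  1.5 -1.7] 0.57
pen [ 3.4  2.  -3.3] 0.6
cross_tab [-2.3  0.6 -1.6] 0.69
cross_post [-0.5 -5.7  4.2] 0.72
long_tab [-0.  -3.8 -2.9] 0.76
long_post [-1.8  2.1  0.8] 0.87
gate_handle [ 0.6  0.3 -0.9] 0.77
hinge [-0.1  2.6  0.5] 0.56
-5.235670435178659 [ 0.60762217 -0.07415334]
[[5.5, 2.8], [-2.2, 1.1], [0.7, -2.2], [0.6, -2.0], [-3.5, 1.9], [-1.2, 1.4], [3.4, 2.0], [-1.9, 0.3], [-0.1, -6.1], [0.3, -3.9], [-1.4, 1.9], [0.6, 0.2], [-0.5, 2.6]]
 6.07 p [ 0.5422 -0.1293  0.3602] w 0.0932 gf 0.0 F [-0.4  0.1  0.7]
[-21.78756488  27.19615872  55.69361198  80.93825083 -22.34343678
  83.42523211  28.25893672]
```

View pics/w0.png

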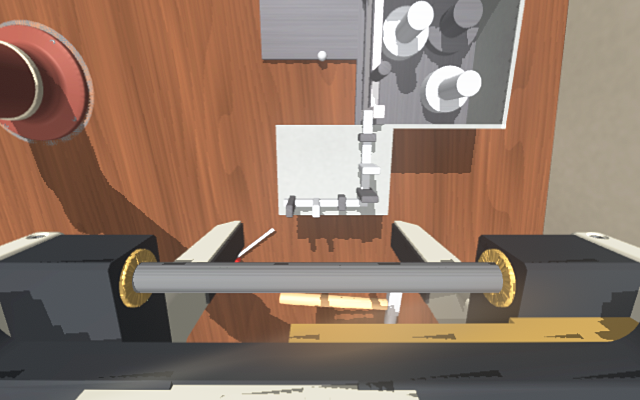

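The wrist view shows the deck at (275-390, 125-215). The cross post and tab are at about (290,207) and (316,208), and the long bolt's posts run along x≈368. The fit agrees with the earlier one to about 1 mm, so I'll squeeze the cross bolt.

```bash
python3 - <<'E'
from h import *
np.save("pose.npy",[np.radians(-5.15),.6076,-.0742])
E
python3 - <<'E'
from h import *
o=yaw(0)
manip.move_to(w(-114,-167,240),o)
manip.line_to(w(-114,-167,152),o,rate=.12);st("down")
manip.gripper_to(.075,20);st()
manip.gripper_to(.02,25);st("closed")
manip.hold(.4);st("held")
E
```

```text
down 7.67 p [ 0.4798 -0.2307  0.1528] w 0.093 gf 0.0 F [0.2 0.2 0.3]
 8.21 p [ 0.4791 -0.2303  0.1521] w 0.0752 gf 0.0 F [-0.6 -0.   0. ]
closed 9.04 p [ 0.4799 -0.2304  0.1521] w 0.0289 gf 25.0 F [ 3.3 -1.1 -2.1]
held 9.44 p [ 0.4799 -0.2304  0.1521] w 0.0287 gf 25.0 F [ 5.4  0.  -2.9]
```

```bash
python3 - <<'E'
from h import *
import cv2
im0=manip.grab_frame("wrist")
manip.gripper_to(.093,25)
p=manip.sense()["position"];p[2]=.25
manip.line_to(p,rate=.2);st()
im=manip.grab_frame("wrist")
print([(np.round(d["centre"],4)-w(-103,-167,165)).round(4).tolist()+[d["confidence"]] for d in manip.spot_point("wrist","cross_tab")])
cv2.imwrite("pics/w1.png",np.hstack([im0,im])[:, :, :].copy() if 0 else cv2.resize(np.vstack([im0,im]),(480,600)))
E
```

```text
11.25 p [ 0.4786 -0.2296  0.2491] w 0.0935 gf 0.0 F [-0.2 -0.   0.3]
[[-0.0016, 0.0011, -0.0053, 0.77]]
```

View pics/w1.png

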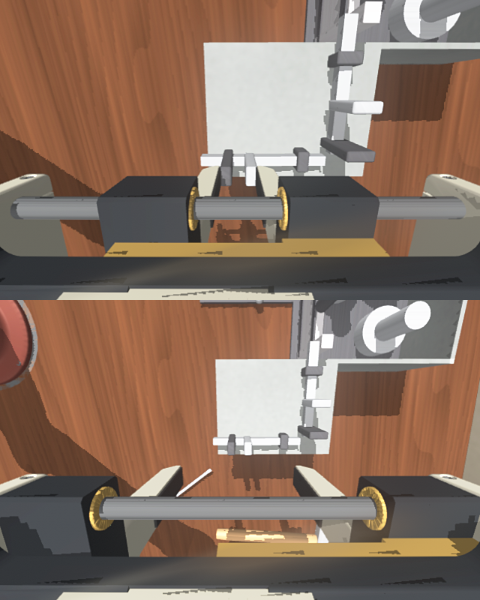

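Above, the fingers straddle the post and tab at (227,165) and (250,167). Below, the tab has moved close to its post, at (232,443) and (247,443), and the network puts it within 2 mm of the drawn place. Now the long bolt.

```bash
python3 - <<'E'
from h import *
import cv2
o=yaw(-90)
manip.move_to(w(-13,-139,250),o)
manip.grab_frame("wrist")
for n,p in (("long_tab",P["long_tab"]),("long_post",P["long_post"])):
    print(n,[((np.array(d["centre"])-w(*p))*1000).round(1).tolist()+[round(d["confidence"],2)] for d in manip.spot_point("wrist",n)[:2]])
manip.line_to(w(-13,-139,153),o,rate=.12);st("down")
manip.gripper_to(.075,20);st()
manip.gripper_to(.02,25);st("closed")
manip.hold(.4);st("held")
manip.gripper_to(.093,25)
manip.line_to(w(-13,-139,250),o,rate=.2);st()
im=manip.grab_frame("wrist")
for n,p in (("long_tab",(-13,-128,165)),("long_post",P["long_post"]),("cross_tab",(-103,-167,165)),("gate_handle",P["gate_handle"])):
    print(n,[((np.array(d["centre"])-w(*p))*1000).round(1).tolist()+[round(d["confidence"],2)] for d in manip.spot_point("wrist",n)[:2]])
cv2.imwrite("pics/w2.png",im)
E
```

```text
long_tab [[-1.4, -2.9, -1.1, 0.64]]
long_post [[0.0, 2.9, 0.6, 0.82]]
down 13.74 p [ 0.5825 -0.2121  0.1539] w 0.0928 gf 0.0 F [-0.3 -0.1 -0.5]
 14.28 p [ 0.5822 -0.2115  0.1531] w 0.0749 gf 0.0 F [-0.2  0.2  0.4]
closed 15.29 p [ 0.582  -0.2122  0.1533] w 0.0198 gf 0.9 F [-1.  -0.6  1.6]
held 15.69 p [ 0.5821 -0.212   0.1532] w 0.0201 gf 1.3 F [-1.2 -0.9  3.4]
 17.56 p [ 0.5819 -0.2108  0.249 ] w 0.0933 gf 0.0 F [ 0.4 -0.2 -0.3]
long_tab [[-1.5, 15.5, -1.0, 0.96]]
long_post []
cross_tab [[1.8, -0.4, -6.2, 0.75], [89.9, 44.8, 1.0, 0.49]]
gate_handle [[-32.4, -168.4, -27.4, 0.67], [-0.4, -2.5, 0.3, 0.66]]
```

View pics/w2.png

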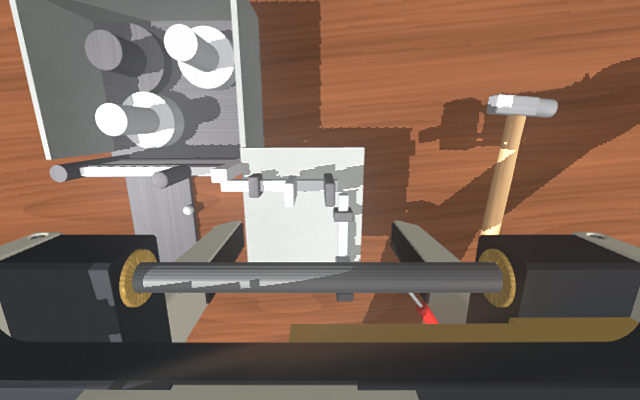

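```bash
python3 - <<'E'
from h import *
import cv2
q=manip.camera_params("wrist");im=cv2.imread("pics/w2.png")
pr=lambda X:cv2.projectPoints(np.array(X,float),cv2.Rodrigues(np.array(q["R"]))[0],np.array(q["t"],float),np.array(q["camera_matrix"]),np.array(q["distortion"]))[0][:,0]
def box(x0,x1,y0,y1,z0,z1,col):
    for z in (z0,z1):
        uv=pr([w(x,y,z) for x,y in((x0,y0),(x1,y0),(x1,y1),(x0,y1))]);cv2.polylines(im,[uv.astype(int)],True,col,1)
box(-25,-1,-155,-145,120,180,(0,0,255)); box(-25,-1,-115,-105,136,180,(255,0,0)); box(-130,-120,-176,-158,120,180,(0,200,0)); box(-148,28,-191,-50,120,120,(0,200,255))
print("tcp",pr([manip.sense()["position"]]), "cam pos",-np.array(q["R"]).T@q["t"], manip.sense()["position"], manip.sense()["ee_rot"])
cv2.imwrite("pics/w2p.png",cv2.resize(im[120:320,100:500],None,fx=2,fy=2,interpolation=cv2.INTER_CUBIC))
E
```

```text
tcp [[317.06816622 220.29149162]] cam pos [ 0.64899283 -0.216911    0.44179878] [ 0.58184154 -0.2108421   0.24846276] [-1.79955817e+02  1.40471273e-01 -5.14688655e+00]
```

View pics/w2p.png

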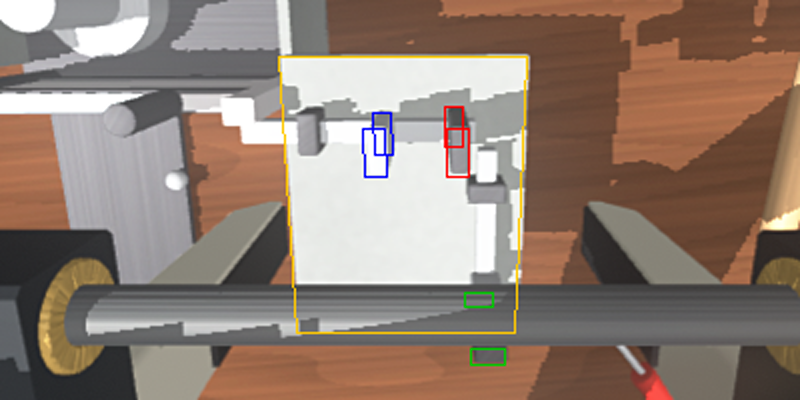

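The overlay puts the long post and tab where expected, yet the fingers shut to 20 mm with almost no force and the tab did not move. I'll repeat it in small steps and look while the fingers are around the pair.

```bash
python3 - <<'E'
from h import *
import cv2
o=yaw(-90)
manip.line_to(w(-13,-139,153),o,rate=.2);st("down")
a=manip.grab_frame("wrist");q=manip.camera_params("wrist")
for g in (.06,.048,.042):
    manip.gripper_to(g,15);st(g)
    if manip.sense()["gripper_width"]>g+.004: break
b=manip.grab_frame("wrist"); c=manip.grab_frame("scene")
cv2.imwrite("pics/w3.png",np.vstack([np.hstack([a[40:340,120:520],b[40:340,120:520]]),cv2.resize(c[150:300,180:380],(800,600))[150:450]]))
E
```

```text
down 18.44 p [ 0.5825 -0.2122  0.1539] w 0.0931 gf 0.0 F [0.4 0.2 0.2]
0.06 19.23 p [ 0.5824 -0.2108  0.1532] w 0.0599 gf 1.2 F [-0.5  2.   2.2]
0.048 19.69 p [ 0.5825 -0.2111  0.1532] w 0.0478 gf 1.9 F [-0.4  2.   4.1]
0.042 20.07 p [ 0.5824 -0.2111  0.1531] w 0.0419 gf 2.4 F [0.4 3.6 5.1]
```

View pics/w3.png

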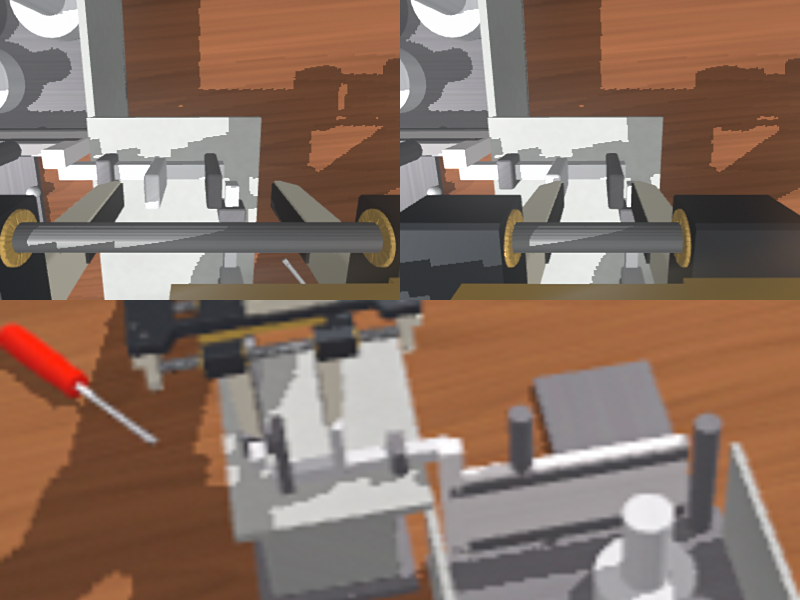

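The fingers close on the robot side of the tab, or graze over its top; they do not enclose it. I'll locate the finger tips in the wrist frame: 93 mm open spans columns 243 to 392 at row 222.

```bash
python3 - <<'E'
from h import *
import cv2
from scipy.spatial.transform import Rotation as Ro
q=manip.camera_params("wrist");K=np.array(q["camera_matrix"]);D=np.array(q["distortion"]);R=np.array(q["R"]);t=np.array(q["t"],float)
s=manip.sense();Rt=Ro.from_euler("xyz",s["ee_rot"],degrees=True).as_matrix();p=np.array(s["position"])
# camera in tool frame
C=Rt.T@(-R.T@t-p);print("cam in tool mm",(C*1000).round(1),"axes z",(Rt.T@R.T)[:,2].round(3))
n=cv2.undistortPoints(np.array([[[243.,222]],[[392.,222]]]),K,D)[:,0]
d=[Rt.T@R.T@np.array([*v,1]) for v in n]
k=.093/abs(d[1][1]-d[0][1])
for v in d: print("tip tool mm",((C+k*v)*1000).round(1))
pr=lambda X:cv2.projectPoints(np.array(X,float),cv2.Rodrigues(R)[0],t,K,D)[0][:,0]
for x in (-7.5,7.5):
  print(x,pr([p+Rt@np.array([x/1e3,y/1e3,0]) for y in (-46.5,46.5)]).round(0).tolist())
print("tab top corners",pr([w(x,y,180) for x in(-25,-1) for y in (-115,-105)]).round().tolist())
E
```

```text
cam in tool mm [  67.    -0.2 -193.5] axes z [-0.243  0.001  0.97 ]
tip tool mm [  8.5 -46.3 -27.5]
tip tool mm [  8.4  46.7 -27.6]
-7.5 [[254.0, 230.0], [381.0, 230.0]]
7.5 [[253.0, 211.0], [382.0, 210.0]]
tab top corners [[280.0, 252.0], [265.0, 252.0], [279.0, 217.0], [263.0, 217.0]]
```

Both fingers end about 27 mm behind the nominal TCP, so at 153 they only graze the tab tops at z=180. I'll go deeper, lowering in guarded steps, and squeeze the cross pair again first, because its grip was marginal too.

```bash
cat >> h.py <<'E'
def down(x,y,z0,z1,o,rate=.2):
    manip.line_to(w(x,y,z0),o,rate=rate); f0=manip.sense()["wrist_force"][2]
    for z in np.arange(z0-6,z1-.1,-6):
        manip.line_to(w(x,y,z),o,rate=.1)
        if abs(manip.sense()["wrist_force"][2]-f0)>8: st("CONTACT");return False
    return True
E
python3 - <<'E'
from h import *
import cv2
manip.gripper_to(.093,25)
manip.line_to(w(-13,-139,205),yaw(-90),rate=.2)
manip.move_to(w(-114,-167,190),yaw(0));st()
if down(-114,-167,154,130,yaw(0)):
    st("down");manip.gripper_to(.02,25);st("closed");manip.hold(.25);st("held")
    cv2.imwrite("pics/w4.png",manip.grab_frame("wrist"))
E
```

```text
22.85 p [ 0.4791 -0.23    0.1895] w 0.093 gf 0.0 F [ 0.8 -0.9  0.4]
down 24.18 p [ 0.4788 -0.2301  0.1296] w 0.0929 gf 0.0 F [ 0.3 -0.1  0.1]
closed 25.18 p [ 0.4803 -0.2305  0.1301] w 0.0311 gf 25.0 F [ 3.1 -0.1 -0.7]
held 25.43 p [ 0.4802 -0.2304  0.1301] w 0.0315 gf 25.0 F [ 3.4 -1.2 -2.9]
```

The width is now 31.5 mm, the full drawn pair. Now the long bolt.

```bash
python3 - <<'E'
from h import *
manip.gripper_to(.093,25)
manip.line_to(w(-114,-167,190),yaw(0),rate=.25)
manip.move_to(w(-13,-139,190),yaw(-90))
if down(-13,-139,154,130,yaw(-90)):
    st("down");manip.gripper_to(.02,25);st("closed");manip.hold(.25);st("held")
E
```

```text
down 29.58 p [ 0.582  -0.2112  0.1295] w 0.0924 gf 0.0 F [ 1.  -0.3 -1. ]
closed 30.57 p [ 0.5822 -0.2123  0.1301] w 0.0318 gf 25.0 F [ 0.5 -1.9 -0.9]
held 30.82 p [ 0.5822 -0.2123  0.1301] w 0.0315 gf 25.0 F [ 1.3 -2.8 -0.2]
```

```bash
python3 - <<'E'
from h import *
import cv2
def g(a,z=106): return w(-140*np.sin(a),160-140*np.cos(a),z),yaw(-np.degrees(a))
for a in (0,.5,1,1.55): j=manip.inverse_kinematics(*g(a)); print(a,None if j is None else np.round(j,0))
manip.gripper_to(.093,25)
manip.line_to(w(-13,-139,185),yaw(-90),rate=.25)
manip.move_to(w(0,20,185),yaw(0))
manip.grab_frame("wrist")
print([((np.array(d["centre"])-w(*P["gate_handle"]))*1000).round(1).tolist()+[round(d["confidence"],2)] for d in manip.spot_point("wrist","gate_handle")[:2]])
ok=down(0,20,142,106,yaw(0)); st("down")
if ok:
    manip.gripper_to(.005,30);st("closed")
E
```

```text
0 [-25.  46.  50.  95. -40.  59.  34.]
0.5 [-33.  45.  59. 106. -46.  57.  12.]
1 [-44.  46.  68. 113. -51.  59. -14.]
1.55 [-55.  49.  74. 114. -55.  62. -49.]
[[1.4, -0.0, -1.6, 0.59]]
down 35.27 p [ 0.6091 -0.0541  0.1055] w 0.0927 gf 0.0 F [-0.2 -0.   0.4]
closed 36.43 p [ 0.6097 -0.0543  0.106 ] w 0.0174 gf 30.0 F [ 0.3 -0.1 -0.5]
```

```bash
python3 - <<'E'
from h import *
import cv2
def g(a,z=106): return w(-140*np.sin(a),160-140*np.cos(a),z),yaw(-np.degrees(a))
for i,a in enumerate(np.linspace(0,1.53,12)[1:]):
    try: manip.line_to(*g(a),rate=.09)
    except manip.IKError as e: print("IK",a,e);break
    s=manip.sense()
    if i%2==0: st(round(a,2))
    if s["gripper_width"]<.012 or np.linalg.norm(s["wrist_force"])>45: st("STOP");break
st("end")
im=manip.grab_frame("scene")
print([((np.array(d["centre"])-g(1.53,150)[0])*1000).round(1).tolist()+[round(d["confidence"],2)] for d in manip.spot_point("scene","gate_handle")[:2]])
print(np.round(manip.sense()["joints"],1))
cv2.imwrite("pics/s5.png",cv2.resize(im[120:320,160:460],(800,533)))
E
```

```text
0.14 36.8 p [ 0.5904 -0.0512  0.106 ] w 0.0173 gf 30.0 F [ 0.1 -0.1 -1.3]
0.42 37.53 p [ 0.5546 -0.0374  0.106 ] w 0.0175 gf 30.0 F [ 1.2  0.3 -2.8]
0.7 38.27 p [ 0.5225 -0.0128  0.106 ] w 0.0174 gf 30.0 F [-2.1  2.5  3.1]
0.97 39.0 p [0.5005 0.0165 0.106 ] w 0.0174 gf 30.0 F [ 4.1 -2.  -4.7]
1.25 39.73 p [0.4865 0.0522 0.106 ] w 0.0175 gf 30.0 F [ 5.9 -2.  -7.3]
1.53 40.47 p [0.4828 0.09   0.106 ] w 0.0172 gf 30.0 F [ 6.1 -5.1 -7.2]
end 40.47 p [0.4828 0.09   0.106 ] w 0.0172 gf 30.0 F [ 6.1 -5.1 -7.2]
[[-2.1, -0.2, 0.8, 0.71]]
[-54.1  47.8  72.4 114.5 -53.7  61.  -48.7]
```

View pics/s5.png

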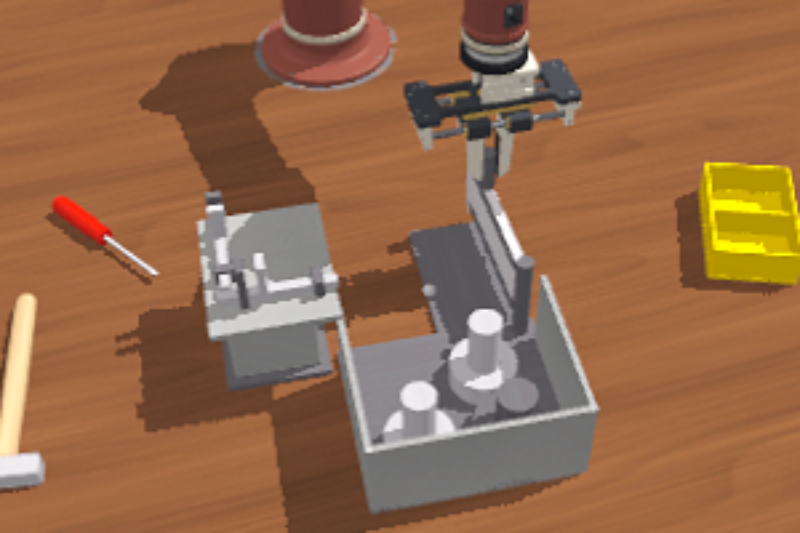

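The gate stands square, with its handle between the fingers at (490,170). Both bolts are drawn, around (240,280) on the deck, and the bystanders have not moved. Handing in.

```bash
python3 - <<'E'
from h import *
manip.hold(.3);st();print(manip.sign_off())
E
```

```text
40.87 p [0.4828 0.0898 0.106 ] w 0.0178 gf 30.0 F [ 5.4 -4.  -6.9]
the job is handed in; nothing more can be done
None
```

The job is handed in at 40.9 s: both bolts were squeezed fully drawn (finger width 31.5 mm on each pair), the gate is held at about 1.53 rad by its handle, and the hammer, screwdriver and tray were not touched; the hand-in returned no verdict.

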